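# Open the hot drying pan with the lid lifter

## Task

The lid of the pan on the electric hotplate is too hot to touch: with the orange-handled lid lifter, hook it by its red loop, lift it clear of the pan, keep it level, and set it down gently on the round cork pad. Then unhook the lifter and stand it upright, back on the metal plate where you found it. Leave the lid of the other, cold pan alone.

Things in the scene. Friction and masses are not known exactly. Their poses are not given: they have to be found in the camera images.
- hot_lid: Loose steel lid (0.25-0.5 kg) of the pan on the round grey hotplate with knob and red lamp in front (fixed, rim 105 high). Disc 156 across, 7 thick; plug 120 across, 6 deep below, loose in the pan. Red loop of 8 mm bar: posts at y=+-49, level bar along y over the centre, underside 45, top 53 above origin; window 90 x 38. Origin: centre of the disc's underside, z up. Only the lifter may touch it. mm.
- cold_lid: Identical lid and loop on the other, cold pan, which stands on a square wooden board 150 mm wide. Origin as on the hot lid, 80 mm above the table. A bystander: leave it in place.
- lifter: Loose hook, 0.25 kg, 150 tall, upright on its flat foot amid a fixed metal plate 130 square, 4 thick. Orange handle 24 square (sides along x, y), z 86-150: grip from above at 118. 8 mm shank cranks back, runs down at x=-26. Foot 5 thick, 44 wide in y, x -30 to 22; front lip x 18-22, top z 14. Open to +x: a bar along y rests on the foot behind the lip. Origin: foot underside, below handle axis. mm.
- cork_top (a point): Centre of the top face of the fixed round cork pad, 170 mm across and 20 mm high (this point is 20 mm above the table). With the lid set down on it, the lid's origin is 26 mm above the table.
Mind the look-alikes: they are no part of the job. What is meant by the lifter is not green, and is the larger of those in its own colour.

How it is judged (in metres and radians):
On the way, in this order (a step that is already met when the one before it is completed fails the run):
1. the hot lid hangs level (within 12 degrees) on the lifter, its disc at least 25 mm above the pan's rim (height (world z) of hot_lid above 0.13 m and angle between hot_lid's own z axis and vertical below 0.21 rad and contact force between lifter and hot_lid above 1 N), for 0.3 s.
2. the hot lid lies flat on the cork pad (horizontal distance between hot_lid and cork_top below 0.03 m and height (world z) of hot_lid below 0.031 m and angle between hot_lid's own z axis and vertical below 0.1 rad and contact force between lifter and hot_lid below 0.3 N), for 0.2 s.
At the end, for the whole second after the job is handed in: The hot lid lies flat and still on the cork pad, its centre within 30 mm of the pad's centre; the lifter, clear of it, stands upright (within 8 degrees), still, within 60 mm of where it first stood; the cold lid is within 15 mm of its place (horizontal distance between hot_lid and cork_top below 0.03 m and height (world z) of hot_lid between 0.021 and 0.031 m and angle between hot_lid's own z axis and vertical below 0.1 rad and linear speed of each of hot_lid, lifter below 0.02 m/s and contact force between lifter and hot_lid below 0.1 N and distance of lifter from where it was at the start of the episode below 0.06 m and angle between lifter's own z axis and vertical below 0.15 rad and distance of cold_lid from where it was at the start of the episode below 0.015 m); the robot touches nothing.
It fails at once if the robot touches the hot lid (contact force between any of the fingers, the arm and hot_lid above 0.5 N).
It fails at once if the hot lid tips more than 20 degrees (angle between hot_lid's own z axis and vertical above 0.35 rad).
It fails at once if the hot lid falls (is off the lifter and faster than 0.4 m/s, a drop of about 8 mm) (contact force between lifter and hot_lid below 0.05 N and linear speed of hot_lid above 0.4 m/s).
It fails at once if the cold lid is moved more than 15 mm (distance of cold_lid from where it was at the start of the episode above 0.015 m).
It also fails if it takes over 67 s, if anything falls off the work surface, if the arm or the gripper's body presses on something with over 40 N, if the wrist force passes 120 N, or if a joint passes its speed limit or range.

## Robot

A 7-joint arm with a two-finger parallel gripper is mounted at the origin on the work surface. World frame = base frame: x ahead of the robot, y to its left, z up, the work surface at z = 0. Lengths are in m, angles in degrees, forces in N, time in s.
With the tool pointing down it reaches from about 0.35 to 0.9 m from the base axis. Payload 8.1 kg.
Tool frame: the origin (TCP) lies at the very end of the fingers, on their centre line; the grasp point (between the pads) lies 19 mm behind it; z points along the fingers, y is the direction in which the jaws open and shut (so a half turn about z gives the same grasp; the last joint's range is limited). The gripper opens to 92 mm and grips with 3 to 60 N. Pads are 19 mm wide; open, the fingers measure 130 mm over their backs; the gripper's body (75 mm by 190 mm) begins 47 mm behind the grasp point.
Start: joints at [-81.337, 24.895, 1.432, 90.138, -0.665, 64.973, -4.303], TCP at [0.157, 0.605, 0.227] pointing down, gripper open.
Joint ranges: [-149.89, 149.89], [-25.12, 119.58], [-72.63, 75.52], [4.76, 147.25], [-75.54, 255.54], [6.69, 114.76], [-157.13, 157.13]. Speed limits (degrees/s): [127.2, 127.2, 172.46, 172.46, 180, 180, 180].

## Interface

Orientations are given as a 3x3 rotation matrix whose columns are the frame's x, y, z axes.
In Python, from rig import get_state, capture, calibration, finish_job gives the robot as it stands. The module is installed in compiled form; this text tells all that it offers.
- The arm moves only by the tool send_rows, never from a script. Its argument "increments" is a list that holds one entry, the list of rows, each a list of 4 numbers: the shift along the world's x, y, z in mm, then the turn about the world's z in degrees. In form: [[[dx, dy, dz, roll], ...]]. A call has 1 to 20 rows; each row is the pose to reach, as a shift and turn from the pose measured when the call began; what a row does not reach only later rows make up. A row lasts 1/8 s, in which the tool goes at most 62.5 mm and 10.7 degrees, less where a joint would pass 70% of its speed; a pose out of reach is approached as far as the arm can. A call with a gripper value outside its range is refused whole. "claw" is the gripper command: -1 is shut, 1 is fully open, values between are in proportion, set as the call begins (left out, the last holds). The fingers move at their own pace and stop on an object; "force" is the grip in N (left out, the last holds). Time passes only in rows, so rows that repeat a pose let the fingers close. It gives the time, the measured TCP pose, the force and the opening at its end, in the units of the state.
- get_state(): the state, without advancing time (a new reading comes with each control period).
- capture(name): name is "scene" or "top" or "wrist"; returns the picture (480x640x3 uint8, red, green, blue); there is no depth.
- calibration(name): a dict with "intrinsics" (3x3 intrinsics, pixels), "R" (3x3) and "t" (3): a world point X has camera coordinates R X + t. Camera axes: x right, y down, z forward; pixel columns grow to the right and rows downward; lengths in m; the calibration is good to about 2 mm. A picture is of the moment at which its call begins: read the wrist's pose just before it. calibration takes no time and is no camera call; for the wrist camera it gives the pose at the moment of the call.
- finish_job(): hands the job in, once; it reports no verdict.
The state is a dict: "time_s": time; "q": joint angles; "joint_vel": joint speeds; "effort": joint torques, N m; "tcp_pos": TCP position; "tcp_rot": TCP orientation; "force": force on the tool from outside, world axes, zero at the start; "ft_torque": the same for the moment, N m; "opening": finger opening in m.
Only numpy, scipy, OpenCV 4.12 (cv2) and the standard library are available. Lean on these libraries where they do the work, as an engineer would, in place of code of your own. Each camera call takes 0.05 s, during which the arm holds its last target.

## Working session

There is one attempt and no reset: what is moved stays moved. The work goes in short steps, Python scripts to look and compute and a tool call to move; the robot and the scene stay as the last step left them, time stands still between calls to the robot, and variables do not carry over. Pictures are saved under pics/ and viewed, and the job is handed in when it is done.

Besides the shell and the picture viewer there is one more tool, called after ">>>" by a JSON object that holds its "method" and its "body". send_rows: Moves the arm, as the interface text tells. Its arguments: {"type":"object","properties":{"increments":{"type":"array"},"claw":{"type":"number"},"force":{"type":"number"}},"required":["increments"]}

```bash
mkdir -p pics; cat > h.py <<'E'
import numpy as np, cv2
from rig import get_state, capture, calibration, finish_job
def save(name,f):
    im=capture(name); cv2.imwrite('pics/'+f,cv2.cvtColor(im,cv2.COLOR_RGB2BGR)); return im
def ray(c,u,v):
    K,R,t=map(np.array,(c['intrinsics'],c['R'],c['t']))
    return -R.T@t, R.T@np.linalg.inv(K)@np.array([u,v,1.])
def onplane(c,u,v,z):
    o,d=ray(c,u,v); return o+d*(z-o[2])/d[2]
def proj(c,X):
    K,R,t=map(np.array,(c['intrinsics'],c['R'],c['t']))
    p=K@(R@np.array(X)+t); return p[:2]/p[2]
def tri(c1,p1,c2,p2):
    o1,d1=ray(c1,*p1);o2,d2=ray(c2,*p2)
    A=np.stack([d1,-d2],1); s=np.linalg.lstsq(A,o2-o1,rcond=None)[0]
    a=o1+s[0]*d1;b=o2+s[1]*d2
    return (a+b)/2,np.linalg.norm(a-b)
E
python3 - <<'E'
from h import *
print(get_state())
for n in('scene','top','wrist'):
    save(n,n+'0.png'); c=calibration(n); print(n,c)
E
```

```text
{'time_s': 0.0, 'q': array([-81.33864131,  24.93638437,   1.4304874 ,  90.18887314,
        -0.66599953,  64.97190219,  -4.30055228]), 'joint_vel': array([-0.08527511,  0.00603708,  0.06076943, -0.01050899,  0.07607392,
       -0.0625996 , -0.02391359]), 'effort': array([ 5.10482664e-05, -6.67855310e+01,  9.85089093e-01, -3.14452636e+01,
       -6.04580040e-02,  4.28657373e-02,  1.82952131e-04]), 'tcp_pos': array([0.15682636, 0.60448568, 0.22594715]), 'tcp_rot': array([[-9.67964750e-01,  2.51085977e-01, -2.75067558e-04],
       [ 2.51086100e-01,  9.67963554e-01, -1.52604168e-03],
       [-1.16912294e-04, -1.54622019e-03, -9.99998798e-01]]), 'force': array([-0.21424924,  0.05315189, -0.41489223]), 'ft_torque': array([-0.05375193,  0.02037146,  0.03507197]), 'opening': 0.09139008439199417}
scene {'intrinsics': array([[458.237346  ,   0.        , 318.8768371 ],
       [  0.        , 458.237346  , 241.40020101],
       [  0.        ,   0.        ,   1.        ]]), 'R': array([[-0.23726265,  0.97143551,  0.00441446],
       [ 0.66803803,  0.16645691, -0.72527049],
       [-0.70528833, -0.16913057, -0.68844987]]), 't': array([ 0.05743686, -0.2311986 ,  1.42895073])}
top {'intrinsics': array([[609.46473612,   0.        , 324.43449532],
       [  0.        , 609.46473612, 240.21039723],
       [  0.        ,   0.        ,   1.        ]]), 'R': array([[ 0.02630758, -0.99964645, -0.00385915],
       [-0.9882313 , -0.02542486, -0.15083924],
       [ 0.15068779,  0.00778194, -0.98855077]]), 't': array([0.06096767, 0.45692724, 1.53090721])}
wrist {'intrinsics': array([[391.3385133 ,   0.        , 322.20044629],
       [  0.        , 391.3385133 , 238.78584454],
       [  0.        ,   0.        ,   1.        ]]), 'R': array([[ 0.24928231,  0.96842974, -0.00147065],
       [ 0.92280663, -0.23707736,  0.30368117],
       [ 0.29374522, -0.07705947, -0.95277258]]), 't': array([-0.62351076, -0.03960696,  0.39244162])}
```

View pics/scene0.png

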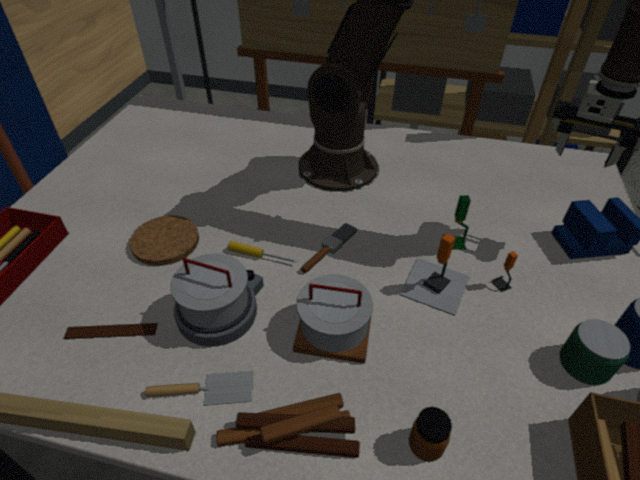

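View pics/top0.png

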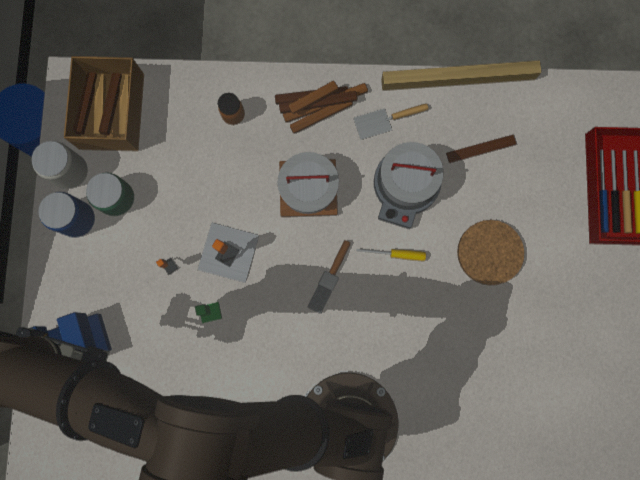

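View pics/wrist0.png

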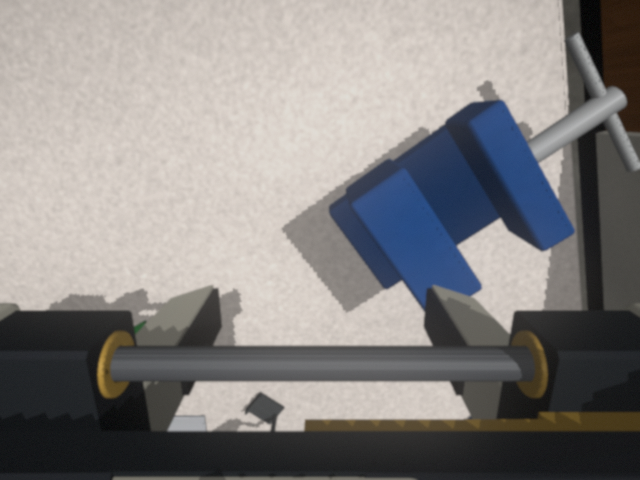

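The scene view shows the hot pan at about (210,295), the cold pan at (335,310), the cork at (165,240), the large orange lifter on its plate at (443,265), and smaller orange and green look-alikes. I'll zoom in next.

```bash
python3 - <<'E'
import cv2,numpy as np
s=cv2.imread('pics/scene0.png');t=cv2.imread('pics/top0.png')
a=cv2.resize(s[220:320,390:490],(400,400),interpolation=cv2.INTER_CUBIC)
b=cv2.resize(t[210:290,180:260],(400,400),interpolation=cv2.INTER_CUBIC)
cv2.imwrite('pics/z1.png',np.hstack([a,b]))
a=cv2.resize(s[250:350,165:265],(400,400),interpolation=cv2.INTER_CUBIC)
b=cv2.resize(t[130:230,365:465],(400,400),interpolation=cv2.INTER_CUBIC)
cv2.imwrite('pics/z2.png',np.hstack([a,b]))
E
```

```text
(no output)
```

View pics/z1.png

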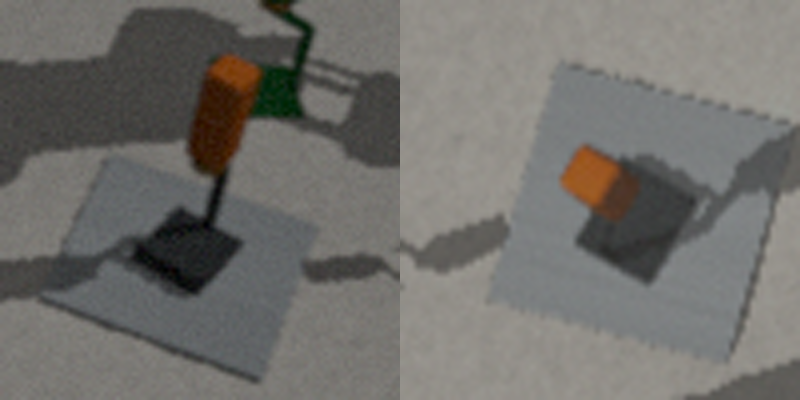

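View pics/z2.png

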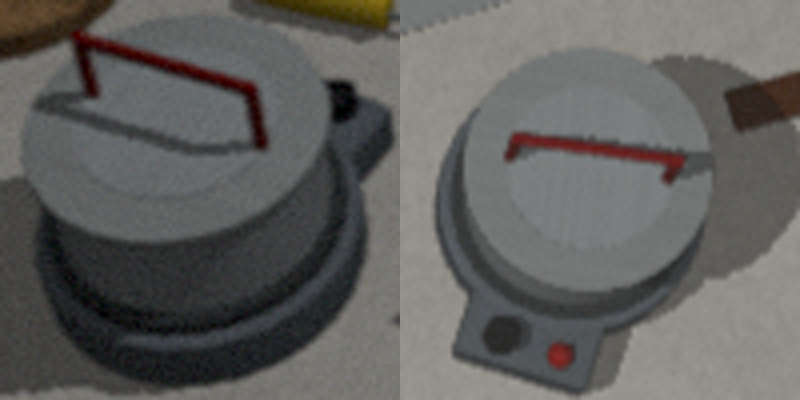

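```bash
python3 - <<'E'
from h import *
T=calibration('top');S=calibration('scene')
tp=lambda x,y:((x-400)/5+180,y/5+210)
sp=lambda x,y:(x/4+390,y/4+220)
for n,(x,y) in dict(r=(700,200),b=(650,285),l=(575,240)).items(): print('foot top',n,onplane(T,*tp(x,y),.009).round(4))
for n,(x,y) in dict(t=(182,207),r=(243,240),b=(197,295),l=(133,255)).items(): print('foot scene',n,onplane(S,*sp(x,y),.009).round(4))
for n,(x,y) in dict(t=(582,145),r=(628,163),b=(605,210),l=(562,183)).items(): print('handle top',n,onplane(T,*tp(x,y),.154).round(4))
for n,(x,y) in dict(t=(228,55),r=(262,72),b=(245,90),l=(210,72)).items(): print('handle scene',n,onplane(S,*sp(x,y),.154).round(4))
for n,(x,y) in dict(a=(558,62),b=(792,122),c=(730,360),d=(488,300)).items(): print('plate top',n,onplane(T,*tp(x,y),.004).round(4))
t2=lambda x,y:((x-400)/4+365,y/4+130)
s2=lambda x,y:(x/4+165,y/4+250)
# loop ends top
print('loop A',onplane(T,*t2(515,139),.158),onplane(T,*t2(683,160),.158))
print('loop scene',onplane(S,*s2(76,34),.158),onplane(S,*s2(257,88),.158))
im=cv2.imread('pics/top0.png');hsv=cv2.cvtColor(im,cv2.COLOR_BGR2HSV)
print('cork', hsv[252,491])
m=cv2.inRange(hsv,(5,70,60),(20,255,255)); m[:, :440]=0; m[:,540:]=0
n,l,st,ce=cv2.connectedComponentsWithStats(m); i=1+st[1:,4].argmax(); print(st[i],ce[i],onplane(T,*ce[i],.02))
im=cv2.imread('pics/scene0.png');hsv=cv2.cvtColor(im,cv2.COLOR_BGR2HSV)
m=cv2.inRange(hsv,(5,70,40),(20,255,255)); m[:, :120]=0; m[:,205:]=0;m[300:]=0
n,l,st,ce=cv2.connectedComponentsWithStats(m); i=1+st[1:,4].argmax(); print(st[i],ce[i],onplane(S,*ce[i],.018))
E
```

```text
foot top r [0.4276 0.2924 0.009 ]
foot top b [0.3825 0.3162 0.009 ]
foot top l [0.405  0.3565 0.009 ]
foot scene t [0.3844 0.3222 0.009 ]
foot scene r [0.4025 0.3586 0.009 ]
foot scene b [0.4517 0.3344 0.009 ]
foot scene l [0.4299 0.2966 0.009 ]
handle top t [0.4333 0.3283 0.154 ]
handle top r [0.4253 0.306  0.154 ]
handle top b [0.4025 0.3158 0.154 ]
handle top l [0.4149 0.3368 0.154 ]
handle scene t [0.4085 0.3221 0.154 ]
handle scene r [0.4177 0.3401 0.154 ]
handle scene b [0.434  0.3319 0.154 ]
handle scene l [0.4244 0.3134 0.154 ]
plate top a [0.4997 0.3714 0.004 ]
plate top b [0.4708 0.2468 0.004 ]
plate top c [0.345  0.2736 0.004 ]
plate top d [0.373 0.401 0.004]
loop A [ 0.62451226 -0.09021651  0.158     ] [ 0.61403928 -0.19126837  0.158     ]
loop scene [ 0.61561645 -0.18754544  0.158     ] [ 0.62817035 -0.08595048  0.158     ]
cork [ 15 125 108]
[ 458  220   66   65 3369] [490.69367765 252.07539329] [ 0.43749255 -0.35718316  0.02      ]
[ 129  215   70   50 2561] [164.3475205  239.08121827] [ 0.44504858 -0.3540809   0.018     ]
```

>>> {"method": "send_rows", "body": {"increments": [[[0,0,40,0],[20,-15,80,0],[50,-45,80,-2],[85,-80,80,-4],[120,-110,80,-6],[155,-145,80,-8],[190,-180,80,-10],[225,-210,80,-12],[260,-245,80,-13],[295,-275,80,-13],[320,-300,80,-13],[340,-318,80,-13],[343,-320,80,-13],[343,-320,80,-13]]], "claw": 1}}

```text
time_s: 1.9
tcp_pos: [0.4993, 0.2852, 0.3059]
tcp_rot: [[-0.887, 0.462, -0.001], [0.462, 0.887, -0.001], [0.001, -0.001, -1.0]]
force: [-0.3, -0.1, 0.2]
opening: 0.0917
```

```bash
python3 - <<'E'
from h import *
s=get_state();print(s['time_s'],s['tcp_pos'],s['tcp_rot'].round(3))
import pickle; pickle.dump(calibration('wrist'),open('w1.pkl','wb'))
save('wrist','wrist1.png')
E
```

```text
1.9 [0.49928948 0.28523746 0.30589244] [[-0.887  0.462 -0.001]
 [ 0.462  0.887 -0.001]
 [ 0.001 -0.001 -1.   ]]
```

View pics/wrist1.png

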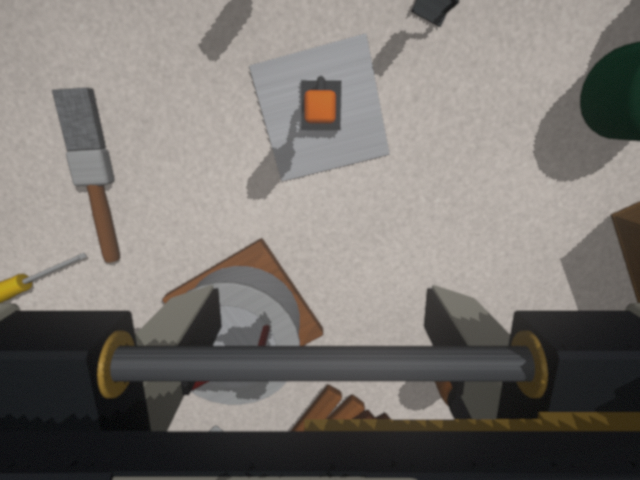

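The wrist view shows the orange handle top at about (320,106), square in the image, so the yaw is right. The shank shows on the robot side at (320,80). Next I'll measure both precisely.

```bash
python3 - <<'E'
from h import *
import pickle
W=pickle.load(open('w1.pkl','rb'))
im=cv2.imread('pics/wrist1.png');hsv=cv2.cvtColor(im,cv2.COLOR_BGR2HSV)
m=cv2.inRange(hsv,(5,150,100),(15,255,255)); m[:60]=0;m[150:]=0;m[:,:280]=0;m[:,360:]=0
c=max(cv2.findContours(m,0,1)[0],key=cv2.contourArea)
(r)=cv2.minAreaRect(c);print(r)
b=cv2.boxPoints(r); P=np.array([onplane(W,*p,.154) for p in b]);print(P.round(4),P.mean(0))
e=P[1]-P[0];f=P[2]-P[1];print(np.degrees(np.arctan2(e[1],e[0])),np.linalg.norm(e),np.degrees(np.arctan2(f[1],f[0])),np.linalg.norm(f))
g=cv2.inRange(hsv,(0,0,0),(180,255,75)); g[:70]=0;g[140:]=0;g[:,:290]=0;g[:,350:]=0
g=cv2.bitwise_or(g,m)
c=max(cv2.findContours(g,0,1)[0],key=cv2.contourArea);r=cv2.minAreaRect(c);print('foot',r)
P=np.array([onplane(W,*p,.009) for p in cv2.boxPoints(r)]);print(P.round(4),P.mean(0))
for e in (P[1]-P[0],P[2]-P[1]):print(np.degrees(np.arctan2(e[1],e[0])),np.linalg.norm(e))
cv2.imwrite('pics/z3.png',cv2.resize(im[60:150,270:370],(800,600),interpolation=cv2.INTER_CUBIC)[:, :])
# red loops in top view
T=calibration('top')
im=cv2.imread('pics/top0.png');hsv=cv2.cvtColor(im,cv2.COLOR_BGR2HSV)
m=cv2.inRange(hsv,(0,120,60),(6,255,255))|cv2.inRange(hsv,(172,120,60),(180,255,255))
for n,(x0,x1) in dict(cold=(275,345),hot=(375,450)).items():
    k=m.copy();k[:,:x0]=0;k[:,x1:]=0;k[200:]=0;k[:140]=0
    y,x=np.nonzero(k);print(n,x.min(),x.max(),y.min(),y.max(),len(x))
    c=max(cv2.findContours(k,0,1)[0],key=cv2.contourArea);print(cv2.minAreaRect(c))
E
```

```text
((319.5, 105.5), (31.0, 29.0), 90.0)
[[0.4045 0.3188 0.154 ]
 [0.4145 0.338  0.154 ]
 [0.4341 0.328  0.154 ]
 [0.424  0.3084 0.154 ]] [0.4192771  0.32328476 0.154     ]
62.583876798195526 0.021563333126169714 -26.887429574489087 0.022074415952615598
foot ((319.5, 105.5), (31.0, 29.0), 90.0)
[[0.3945 0.317  0.009 ]
 [0.4091 0.3451 0.009 ]
 [0.438  0.3304 0.009 ]
 [0.4231 0.3017 0.009 ]] [0.41615813 0.32356662 0.009     ]
62.583876798195526 0.03162278321651579
-26.887429574489023 0.03237228985965932
cold 287 328 176 180 90
((307.5, 178.0), (4.0, 41.0), 90.0)
hot 392 435 164 174 112
((413.4806213378906, 168.65135192871094), (43.03239822387695, 6.154752254486084), 7.305759906768799)
```

View pics/z3.png

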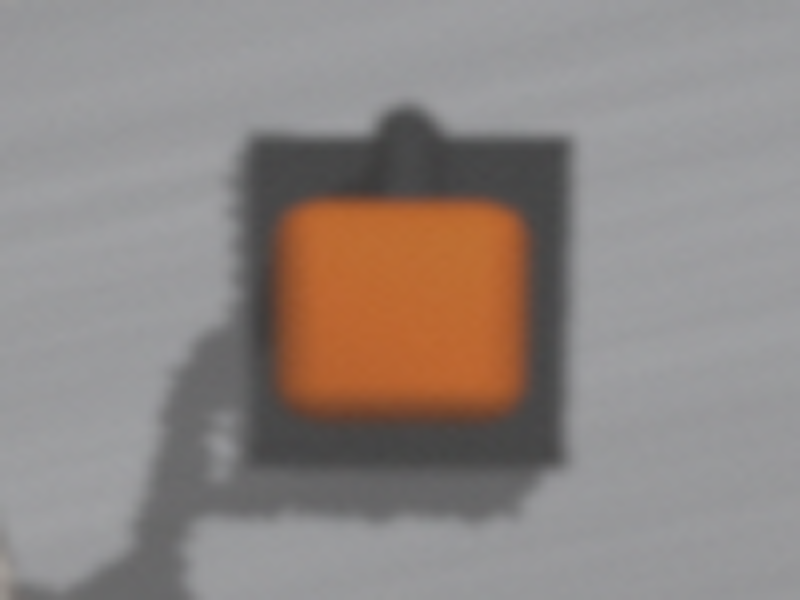

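The handle top is at (0.4195,0.324) and the lifter yaw is about -27°, with its +x pointing away from the robot. Next I move over it and descend.

>>> {"method": "send_rows", "body": {"increments": [[[-30,15,0,0],[-60,30,0,0],[-80,39,-10,0],[-80,39,-45,0],[-80,39,-80,0],[-80,39,-115,0],[-80,39,-145,0],[-80,39,-170,0],[-80,39,-190,0],[-80,39,-203,0],[-80,39,-203,0],[-80,39,-203,0]]]}}

```text
time_s: 3.45
tcp_pos: [0.4191, 0.3253, 0.1036]
tcp_rot: [[-0.888, 0.461, -0.001], [0.461, 0.888, 0.0], [0.001, -0.0, -1.0]]
force: [-0.7, -0.2, 1.0]
opening: 0.0919
```

>>> {"method": "send_rows", "body": {"increments": [[[0,0,0,0],[0,0,0,0],[0,0,0,0],[0,0,0,0],[0,0,0,0],[0,0,0,0],[0,0,0,0],[0,0,0,0]]], "claw": -1, "force": 50}}

```text
time_s: 4.45
tcp_pos: [0.4191, 0.3252, 0.1036]
tcp_rot: [[-0.888, 0.461, -0.001], [0.461, 0.888, -0.0], [0.001, -0.0, -1.0]]
force: [-0.5, 1.3, -0.5]
opening: 0.0239
```

```bash
python3 - <<'E'
from h import *
s=get_state();print(s['time_s'],s['tcp_pos'],s['tcp_rot'].round(3),s['force'],s['opening'])
save('scene','scene1.png')
im=cv2.imread('pics/scene1.png')
cv2.imwrite('pics/z4.png',cv2.resize(im[170:320,370:570],(800,600),interpolation=cv2.INTER_CUBIC))
E
```

```text
4.45 [0.41905425 0.32521831 0.10355688] [[-0.888  0.461 -0.001]
 [ 0.461  0.888 -0.   ]
 [ 0.001 -0.    -1.   ]] [-0.52451882  1.27798114 -0.50550753] 0.023883539407406295
```

View pics/z4.png

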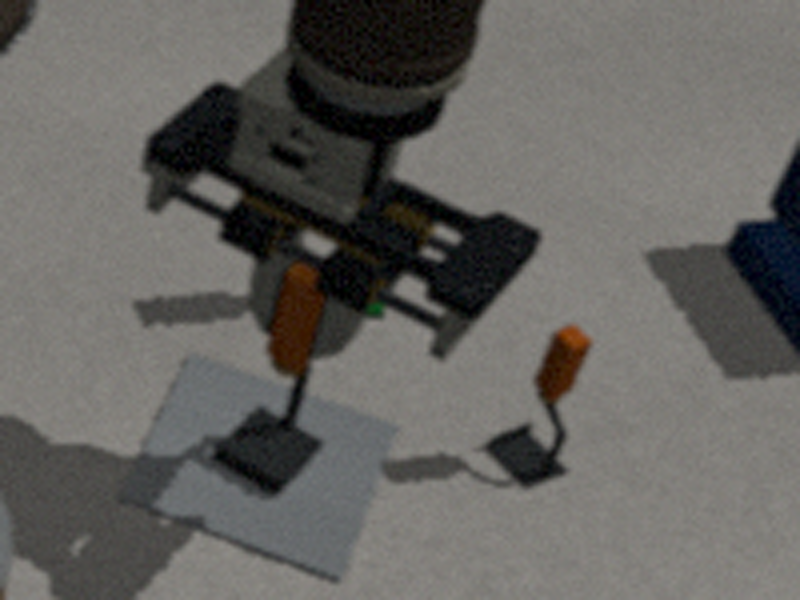

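Gripped at 23.9 mm opening. Now I lift it and carry it high to about 60 mm behind the hot lid's bar.

>>> {"method": "send_rows", "body": {"increments": [[[0,0,15,0],[0,0,50,0],[0,0,90,0],[5,-15,130,1],[15,-45,165,3],[28,-85,185,5],[41,-130,186,7],[55,-175,186,9],[69,-220,186,11],[83,-265,186,13],[97,-310,186,15],[110,-355,186,17],[122,-395,186,19],[132,-427,186,20.8],[139,-450,186,20.8],[141,-457,186,20.8],[141,-457,186,20.8],[141,-457,186,20.8]]]}}

```text
time_s: 6.75
tcp_pos: [0.56, -0.1303, 0.2897]
tcp_rot: [[-0.993, 0.114, -0.001], [0.114, 0.993, 0.001], [0.001, 0.0, -1.0]]
force: [-0.0, 0.6, -2.9]
opening: 0.0236
```

```bash
python3 - <<'E'
from h import *
s=get_state();print(s['time_s'],s['tcp_pos'],s['tcp_rot'].round(3),s['force'],s['opening'],s['q'])
save('scene','scene2.png');save('top','top2.png')
a=cv2.imread('pics/scene2.png');b=cv2.imread('pics/top2.png')
cv2.imwrite('pics/z5.png',np.hstack([cv2.resize(a[180:360,130:330],(400,360)),cv2.resize(b[110:290,330:530],(400,360))]))
E
```

```text
6.75 [ 0.55995028 -0.13027035  0.28969152] [[-0.993  0.114 -0.001]
 [ 0.114  0.993  0.001]
 [ 0.001  0.    -1.   ]] [-0.04808816  0.55329295 -2.87944746] 0.023555077656037593 [-11.45567317  18.1690702   26.05482079  93.45357351  -8.38376416
  70.36101983  99.76150802]
```

View pics/z5.png

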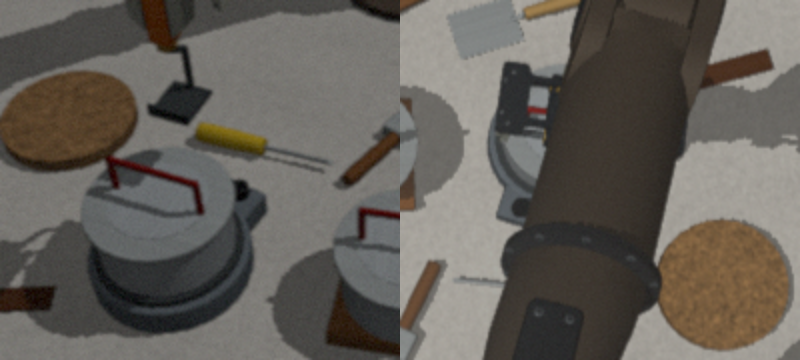

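```bash
python3 - <<'E'
from h import *
S=calibration('scene')
s=get_state();p=s['tcp_pos'];x=-s['tcp_rot'][:,0];y=s['tcp_rot'][:,1]
q=lambda a,b,c:p+a*x+b*y+np.array([0,0,c-.0996])
a=cv2.resize(cv2.imread('pics/scene2.png')[180:330,130:330],(800,600),interpolation=cv2.INTER_CUBIC)
def d(X,col):
    u=(proj(S,X)-[130,180])*4+2; cv2.circle(a,tuple(int(round(v)) for v in u),4,col,1)
for A,B,C in[(.022,.022,0),(.022,-.022,0),(-.03,.022,0),(-.03,-.022,0),(.022,.022,.014),(.022,-.022,.014),(-.026,0,.02)]: d(q(A,B,C),(0,255,0))
c=np.array([.620,-.139,0]);u=np.array([.111,.994,0])
for k in(-.053,-.045,0,.045,.053): d(c+k*u+[0,0,.158],(255,255,0))
for k in(-.049,.049): d(c+k*u+[0,0,.112],(255,0,255))
cv2.imwrite('pics/z6.png',a)
E
```

```text
(no output)
```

View pics/z6.png

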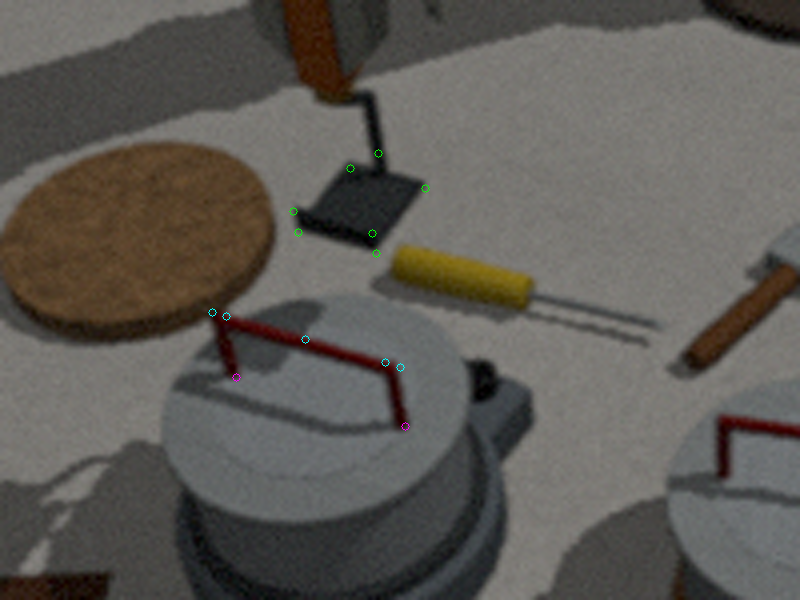

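The projected lifter (green) and bar (cyan) match the image to about 2 mm. Next I descend and slide the foot under the bar.

>>> {"method": "send_rows", "body": {"increments": [[[0,0,-20,0],[0,0,-45,0],[0,0,-62,0],[0,0,-66,0],[0,0,-66,0],[6,-1,-66,0],[16,-2,-66,0],[26,-3,-66,0],[36,-5,-66,0],[46,-6,-66,0],[56,-7,-66,0],[62,-8,-66,0],[62,-8,-66,0],[62,-8,-66,0]]]}}

```text
time_s: 8.6
tcp_pos: [0.6217, -0.1385, 0.2236]
tcp_rot: [[-0.993, 0.114, -0.001], [0.114, 0.993, 0.0], [0.001, 0.0, -1.0]]
force: [-0.2, -0.2, -2.9]
opening: 0.0237
```

```bash
cat > ov.py <<'E'
from h import *
def ov(name,out,box=(180,330,130,330)):
    S=calibration('scene'); s=get_state()
    print(s['time_s'],s['tcp_pos'].round(4),s['force'].round(2),s['opening'].round(4),s['q'].round(1))
    save('scene',name)
    r0,r1,c0,c1=box
    cv2.imwrite('pics/'+out,cv2.resize(cv2.imread('pics/'+name)[r0:r1,c0:c1],(800,600),interpolation=cv2.INTER_CUBIC))
E
python3 -c "from ov import *;ov('scene3.png','z7.png',(200,320,140,300))"
```

```text
Traceback (most recent call last):
  File "ov.py", line 4, in ov
    print(s['time_s'],s['tcp_pos'].round(4),s['force'].round(2),s['opening'].round(4),s['q'].round(1))
                                                                ^^^^^^^^^^^^^^^^^^
AttributeError: 'float' object has no attribute 'round'
```

```bash
sed -i "s/s\['opening'\].round(4)/s['opening']/" ov.py
python3 -c "from ov import *;ov('scene3.png','z7.png',(200,320,140,300))"
```

```text
8.6 [ 0.6217 -0.1385  0.2236] [-0.22 -0.21 -2.9 ] 0.023675676573148348 [ -8.7  27.2  24.8  90.  -12.2  65.6 102.2]
```

View pics/z7.png

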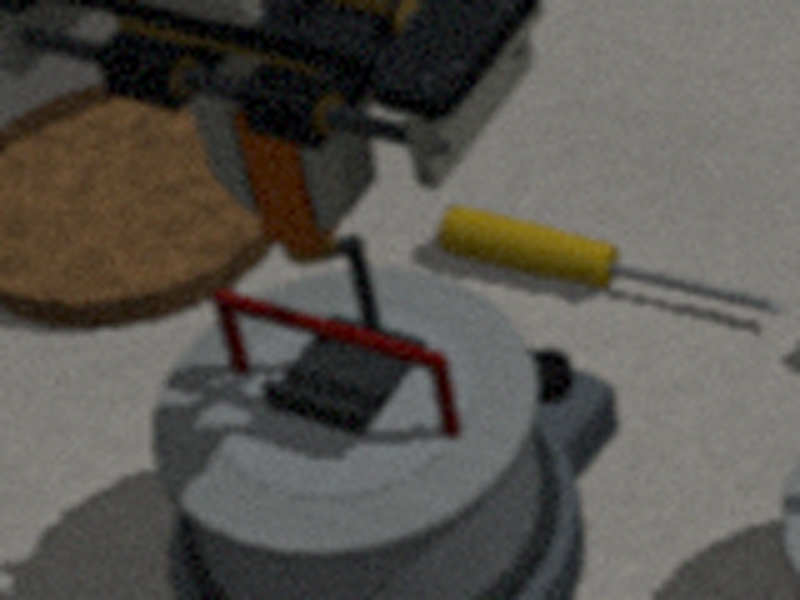

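The foot and lip are through the window under the bar with no contact. Now I lift slowly.

>>> {"method": "send_rows", "body": {"increments": [[[0,0,8,0],[0,0,15,0],[0,0,18,0],[0,0,20,0],[0,0,22,0],[0,0,24,0],[0,0,26,0],[0,0,29,0],[0,0,32,0],[0,0,36,0],[0,0,41,0],[0,0,47,0],[0,0,53,0],[0,0,60,0],[0,0,67,0],[0,0,71,0],[0,0,71,0],[0,0,71,0],[0,0,71,0],[0,0,71,0]]]}}

```text
time_s: 11.15
tcp_pos: [0.6216, -0.1385, 0.2945]
tcp_rot: [[-0.993, 0.114, -0.001], [0.114, 0.993, 0.0], [0.001, 0.0, -1.0]]
force: [-0.9, 0.6, -5.2]
opening: 0.024
```

```bash
python3 -c "from ov import *;ov('scene4.png','z8.png',(180,330,120,320))"
```

```text
11.15 [ 0.6216 -0.1385  0.2945] [-0.92  0.56 -5.21] 0.02398103621336132 [ -9.3  24.5  25.8  83.9 -10.8  74.1 101. ]
```

View pics/z8.png

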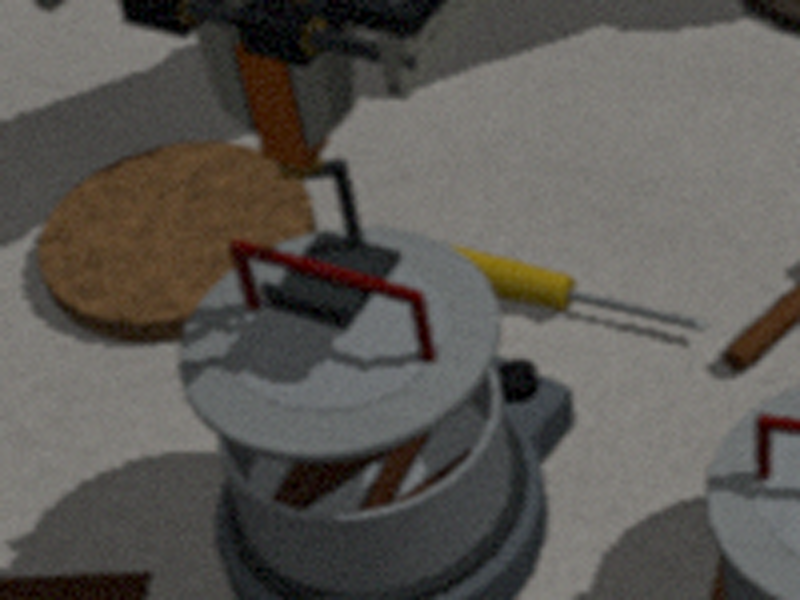

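```bash
python3 - <<'E'
from h import *
S=calibration('scene')
a=onplane(S,238/4+120,243/4+180,.207);b=onplane(S,420/4+120,294/4+180,.207);print(a,b,(a+b)/2)
for nm in('scene0.png',):
    im=cv2.imread('pics/'+nm)
# cork by outer ellipse of top face, top view
T=calibration('top');im=cv2.imread('pics/top0.png');hsv=cv2.cvtColor(im,cv2.COLOR_BGR2HSV)
m=cv2.inRange(hsv,(5,70,60),(20,255,255)); m[:, :440]=0; m[:,540:]=0
c=max(cv2.findContours(m,0,1)[0],key=cv2.contourArea)
P=np.array([onplane(T,*p[0],.02)[:2] for p in c]).astype(np.float32);print(cv2.minEnclosingCircle(P),P.min(0),P.max(0))
im=cv2.imread('pics/scene0.png');hsv=cv2.cvtColor(im,cv2.COLOR_BGR2HSV)
m=cv2.inRange(hsv,(5,70,40),(20,255,255)); m[:, :120]=0; m[:,205:]=0;m[300:]=0
c=max(cv2.findContours(m,0,1)[0],key=cv2.contourArea)
P=np.array([onplane(S,*p[0],.02)[:2] for p in c]);print(P.min(0),P.max(0))
E
```

```text
[ 0.61541859 -0.18652077  0.207     ] [ 0.62676392 -0.08820525  0.207     ] [ 0.62109126 -0.13736301  0.207     ]
((0.43732553720474243, -0.3574308156967163), 0.08607322722673416) [ 0.35474074 -0.4408601 ] [ 0.5220098  -0.27274698]
[ 0.35520621 -0.44229127] [ 0.53263834 -0.26520935]
```

The lid hangs level and clear, with its bar directly below the tool axis. Next a smooth carry to the cork centre at (0.4385,-0.357).

>>> {"method": "send_rows", "body": {"increments": [[[-2,-2,0,0],[-6,-7,0,-1],[-14,-16,0,-2],[-23,-27,0,-3],[-35,-41,0,-4],[-47,-56,0,-5],[-61,-73,0,-7],[-76,-91,0,-8],[-92,-109,0,-10],[-107,-127,0,-12],[-122,-145,0,-13],[-136,-162,0,-15],[-148,-177,0,-16],[-160,-191,0,-17],[-169,-202,0,-18],[-177,-211,0,-19],[-181,-216,0,-20],[-183,-218,0,-20],[-183,-218,0,-20],[-183,-218,0,-20]]]}}

```text
time_s: 13.7
tcp_pos: [0.439, -0.3561, 0.2945]
tcp_rot: [[-0.895, 0.446, -0.001], [0.446, 0.895, 0.001], [0.001, 0.0, -1.0]]
force: [0.2, 1.2, -5.6]
opening: 0.0238
```

```bash
python3 -c "from ov import *;ov('scene5.png','z9.png',(150,300,70,270))"
```

```text
13.7 [ 0.439  -0.3561  0.2945] [ 0.21  1.15 -5.58] 0.023808187713403522 [  7.7  17.8  35.   94.8 -10.7  70.8 108.4]
```

View pics/z9.png

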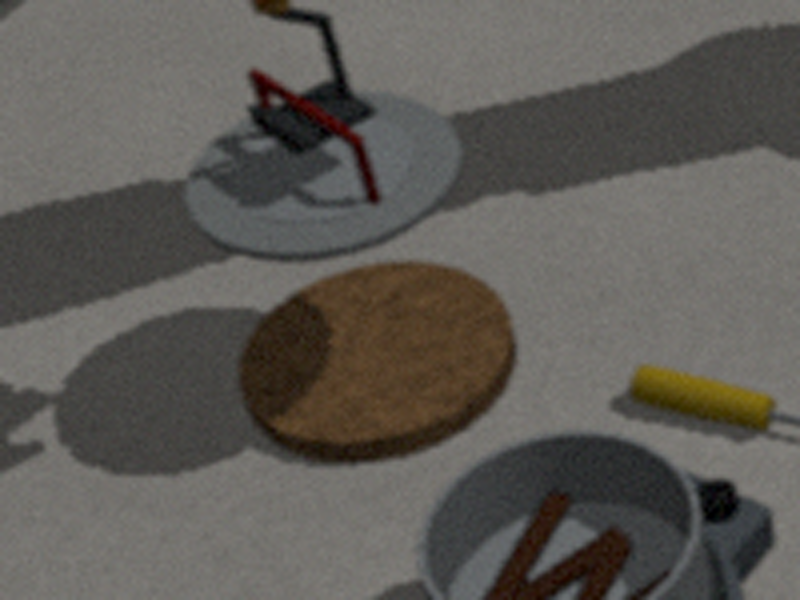

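```bash
python3 - <<'E'
from h import *
S=calibration('scene')
a=onplane(S,70+325/4,150+173/4,.158);print(a)
a=onplane(S,70+253/4,150+73/4,.207);b=onplane(S,70+360/4,150+140/4,.207);print((a+b)/2)
E
```

```text
[ 0.43787727 -0.35643446  0.158     ]
[ 0.43919333 -0.3546351   0.207     ]
```

The lid centre is within about 2 mm of the cork centre. Now I lower it, slowly near contact.

>>> {"method": "send_rows", "body": {"increments": [[[0,0,-4,0],[0,0,-12,0],[0,0,-24,0],[0,0,-38,0],[0,0,-53,0],[0,0,-68,0],[0,0,-82,0],[0,0,-95,0],[0,0,-106,0],[0,0,-114,0],[0,0,-119,0],[0,0,-122,0],[0,0,-124,0],[0,0,-126,0],[0,0,-128,0],[0,0,-130,0],[0,0,-132,0],[0,0,-134,0],[0,0,-136,0],[0,0,-136,0]]]}}

```text
time_s: 16.25
tcp_pos: [0.439, -0.356, 0.1583]
tcp_rot: [[-0.895, 0.446, -0.001], [0.446, 0.895, 0.001], [0.001, 0.0, -1.0]]
force: [1.0, -0.2, -2.4]
opening: 0.0234
```

```bash
python3 -c "from ov import *;ov('scene6.png','z10.png',(170,290,90,250))"
```

```text
16.25 [ 0.439  -0.356   0.1583] [ 1.04 -0.2  -2.37] 0.023376075715967382 [ 10.7  25.2  31.9 105.4 -16.1  54.1 113.2]
```

View pics/z10.png

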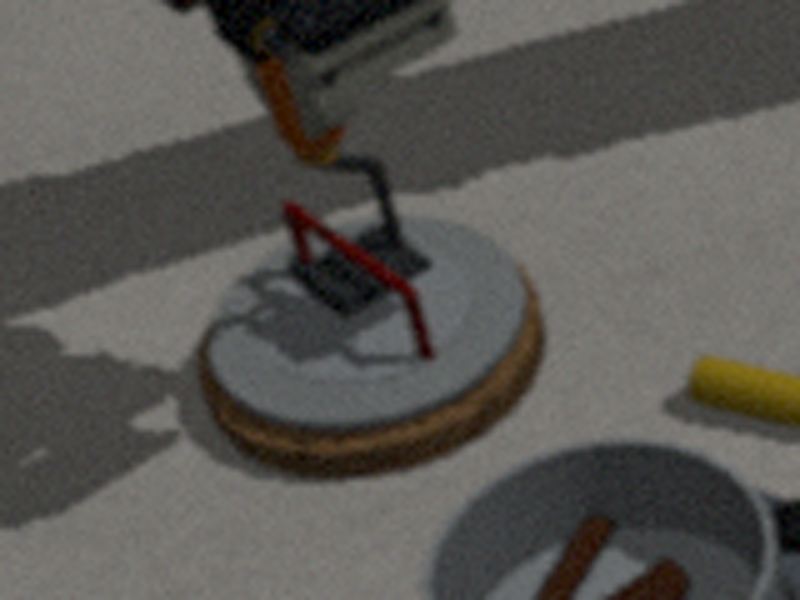

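The lid lies on the cork and the load is released. Next I lower the foot to mid-window and back straight out.

>>> {"method": "send_rows", "body": {"increments": [[[0,0,-4,0],[0,0,-9,0],[0,0,-13,0],[0,0,-13,0],[0,0,-13,0],[-4,2,-13,0],[-11,5,-13,0],[-20,10,-13,0],[-29,14,-13,0],[-38,19,-13,0],[-47,23,-13,0],[-54,27,-13,0],[-56,28,-13,0],[-56,28,-8,0],[-56,28,10,0],[-56,28,40,0],[-56,28,80,0],[-56,28,120,0],[-56,28,130,0],[-56,28,130,0]]]}}

```text
time_s: 18.8
tcp_pos: [0.3833, -0.3281, 0.2884]
tcp_rot: [[-0.895, 0.446, -0.0], [0.446, 0.895, 0.001], [0.0, 0.001, -1.0]]
force: [-0.4, 0.1, -3.1]
opening: 0.0238
```

```bash
python3 -c "from ov import *;ov('scene7.png','z11.png',(150,300,70,270))"
```

```text
18.8 [ 0.3833 -0.3281  0.2884] [-0.36  0.12 -3.07] 0.023759776070315358 [  4.9  11.2  35.9 103.3  -7.1  67.8 106.5]
```

View pics/z11.png

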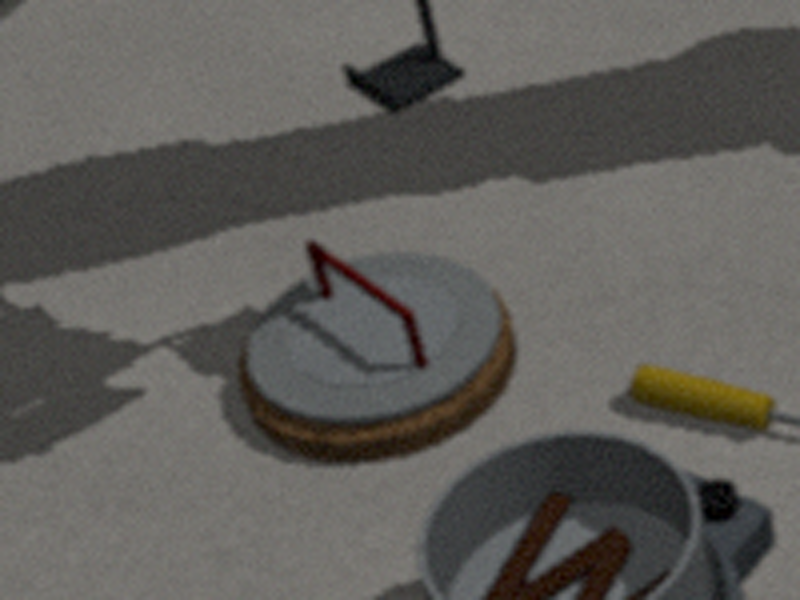

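The lid is flat on the cork and the lifter is free. Now I carry it back above its plate.

>>> {"method": "send_rows", "body": {"increments": [[[2,6,0,0],[8,24,0,0],[18,52,0,0],[32,88,0,0],[46,128,0,0],[58,170,0,0],[68,212,0,0],[76,254,0,0],[80,296,0,0],[80,338,0,0],[78,380,0,0],[74,422,0,0],[68,464,0,0],[60,506,0,0],[52,548,0,-1],[45,588,0,-1],[40,620,0,-1],[37,642,0,-1],[36,653,0,-1],[36,653,0,-1]]]}}

```text
time_s: 21.35
tcp_pos: [0.4189, 0.3252, 0.2871]
tcp_rot: [[-0.887, 0.461, -0.002], [0.461, 0.887, 0.001], [0.002, -0.0, -1.0]]
force: [0.0, -1.1, -2.7]
opening: 0.0236
```

>>> {"method": "send_rows", "body": {"increments": [[[0,0,0,0],[0,0,0,0]]]}}

```text
time_s: 21.6
tcp_pos: [0.4193, 0.3241, 0.2872]
tcp_rot: [[-0.886, 0.463, -0.002], [0.463, 0.886, 0.001], [0.002, -0.0, -1.0]]
force: [-0.4, 0.4, -2.7]
opening: 0.0242
```

>>> {"method": "send_rows", "body": {"increments": [[[0,1,-10,0],[0,1,-35,0],[0,1,-65,0],[0,1,-95,0],[0,1,-125,0],[0,1,-150,0],[0,1,-165,0],[0,1,-173,0],[0,1,-177,0],[0,1,-180,0],[0,1,-182,0],[0,1,-183,0],[0,1,-184,0],[0,1,-184,0],[0,1,-184,0]]]}}

```text
time_s: 23.48
tcp_pos: [0.4194, 0.3252, 0.1035]
tcp_rot: [[-0.886, 0.463, -0.002], [0.463, 0.886, 0.001], [0.002, 0.0, -1.0]]
force: [-1.0, -0.5, 4.0]
opening: 0.024
```

```bash
python3 -c "from ov import *;ov('scene8.png','z12.png',(180,330,370,570))"
```

```text
23.475 [0.4194 0.3252 0.1035] [-0.96 -0.54  3.98] 0.02397638409538719 [-47.7  24.3   5.6 111.8  -3.5  44.1  22.3]
```

View pics/z12.png

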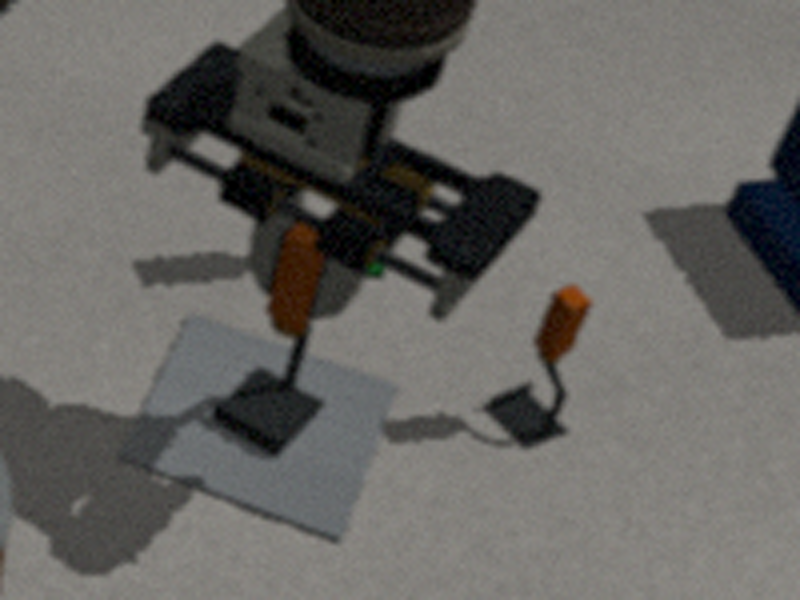

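Firm contact (+4 N) shows the lifter standing on the plate in its original pose. Now I release it and rise.

>>> {"method": "send_rows", "body": {"increments": [[[0,0,0,0],[0,0,0,0],[0,0,0,0],[0,0,0,0],[0,0,0,0],[0,0,0,0],[0,0,0,0],[0,0,0,0]]], "claw": 1}}

```text
time_s: 24.52
tcp_pos: [0.4194, 0.3252, 0.1036]
tcp_rot: [[-0.886, 0.463, -0.002], [0.463, 0.886, 0.001], [0.002, 0.0, -1.0]]
force: [0.0, 0.7, 0.6]
opening: 0.0916
```

>>> {"method": "send_rows", "body": {"increments": [[[0,0,5,0],[0,0,20,0],[0,0,45,0],[0,0,75,0],[0,0,110,0],[0,0,150,0],[0,0,180,0],[10,-5,200,0],[30,-15,200,0],[55,-28,200,0],[75,-36,200,0],[80,-38,200,0],[80,-38,200,0],[80,-38,200,0],[80,-38,200,0]]]}}

```text
time_s: 26.4
tcp_pos: [0.4987, 0.2878, 0.3037]
tcp_rot: [[-0.887, 0.462, -0.002], [0.462, 0.887, 0.001], [0.002, 0.0, -1.0]]
force: [-0.2, 0.4, 0.1]
opening: 0.0919
```

```bash
python3 - <<'E'
from ov import *
ov('scene9.png','z13.png',(120,360,80,400+80))
W=calibration('wrist');save('wrist','wrist9.png');save('top','top9.png')
im=cv2.imread('pics/wrist9.png');hsv=cv2.cvtColor(im,cv2.COLOR_BGR2HSV)
m=cv2.inRange(hsv,(5,150,100),(15,255,255)); m[200:]=0;m[:,:280]=0;m[:,360:]=0
c=max(cv2.findContours(m,0,1)[0],key=cv2.contourArea)
r=cv2.minAreaRect(c);print(r,onplane(W,*r[0],.154))
S=calibration('scene');T=calibration('top')
a,b=cv2.imread('pics/scene9.png'),cv2.imread('pics/top9.png')
cv2.imwrite('pics/z14.png',np.hstack([cv2.resize(a[200:320,390:490],(400,480)),cv2.resize(b[200:320,430:530],(400,480))]))
for n,(x0,x1) in dict(cold=(275,345)).items():
  for f in('top0','top9'):
    h=cv2.cvtColor(cv2.imread(f'pics/{f}.png'),cv2.COLOR_BGR2HSV)
    k=cv2.inRange(h,(0,120,60),(6,255,255))|cv2.inRange(h,(172,120,60),(180,255,255));k[:,:x0]=0;k[:,x1:]=0;k[200:]=0;k[:140]=0
    y,x=np.nonzero(k);print(f,x.min(),x.max(),y.min(),y.max(),len(x)) if len(x) else print(f,'hidden')
E
```

```text
26.4 [0.4987 0.2878 0.3037] [-0.21  0.43  0.05] 0.09188267787994507 [-42.6  17.2   9.9  91.   -3.2  72.1  30.3]
((317.5, 108.5), (31.0, 29.0), 90.0) [0.41990638 0.32377685 0.154     ]
top0 287 328 176 180 90
top9 287 327 176 180 75
```

View pics/z13.png

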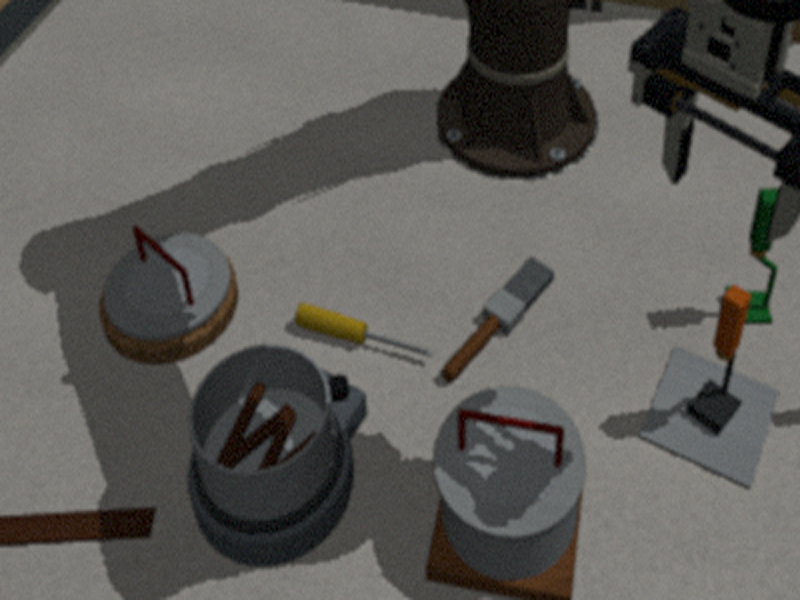

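View pics/z14.png

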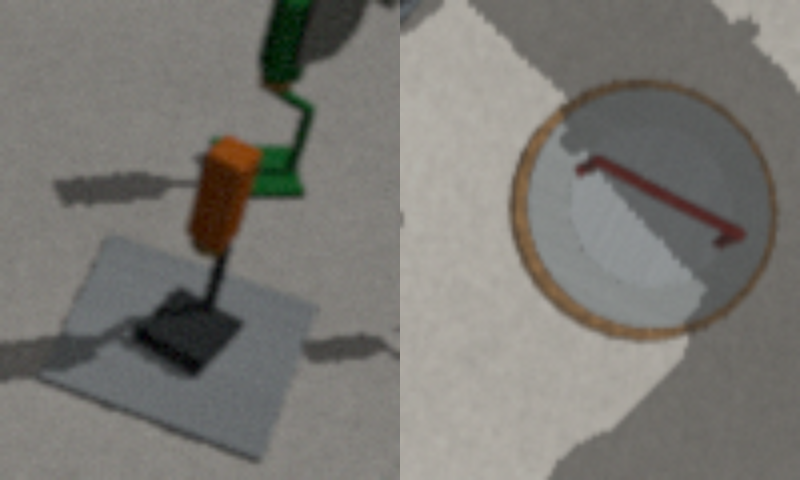

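The lid is nearly centred on the cork, the lifter is upright in its old place, the cold lid is unchanged and the arm is clear.

```bash
python3 -c "
from rig import *
print(finish_job())"
```

```text
the job is handed in; nothing more can be done
None
```

The job is done and handed in at about 26.5 s of the 67 s allowed; the hand-in gave no verdict.

I gripped the orange lifter by its handle, hooked the hot lid's red loop, and lifted the lid level about 50 mm clear of the rim. I lowered it slowly onto the cork pad, backed the hook straight out, and stood the lifter back on its plate.

Last checks:
- **Hot lid:** it lies flat on the cork. While still hanging over the pad, its centre measured within about 2 mm of the pad's. After release I judged its centring only by eye in the top view, where a slightly wider strip of cork shows on one side.
- **Lifter:** it stands upright. The handle top is at (0.420, 0.324), against (0.419, 0.323) at the start.
- **Cold lid:** its loop sits at the same pixels in the top view as before, to within one pixel.
- **Gripper:** it is open and clear of everything, with the force reading near zero.

No check failed. The two cameras disagreed by 2–4 mm on the loop's position, and by about 8 mm on the first cork estimate. Using the cork's edges instead of its centroid brought that to about 3 mm.

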